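# Park the serving boards on the upturned bowl

## Task

The counter is about to be wiped, so get the two small wooden serving boards off it: balance the long board, level and centred, on the round crown of the upturned bowl, with the short board stacked squarely and centred on top of it, long sides parallel. Set them down gently, leave the bowl where it stands, and do not disturb the other things on the counter.

Things in the scene. Friction and masses are not known exactly. Their poses are not given: they have to be found in the camera images.
- long_board: long wooden serving board, plain flat slab with flat top, 140 x 68 x 16 mm, about 100 g, lying flat on the counter, on the left or the right of the bowl. Origin: centre of its underside; x along its length, y across its width, z up
- short_board: short wooden serving board of the same wood, 100 x 56 x 16 mm, about 65 g, lying flat on the counter on the other side of the bowl. Origin: centre of its underside; x along its length, y across its width, z up
- bowl: round-bottomed glazed stoneware bowl standing upside down: a dome 142 mm across at the rim on the counter and 50 mm high, about 0.5 kg, loose. The crown is curved with a radius of 74 mm, but for a barely flattened spot 12 mm across at the very top. Origin: on the counter at the dome's axis (the crown is 50 mm above it); z up
- trivet: bystander: round cast-iron trivet, 158 mm across, 17 mm high; origin at the centre of its underside
- spatula: bystander: steel spatula 280 mm long lying flat beyond the bowl, roughly crosswise to the robot; origin near the middle of its underside, x along its length
- dish: bystander: small glazed dipping dish, right way up, 84 mm across, 26 mm high; origin at the centre of its underside
- cruet: bystander: closed glass cruet, 68 mm across, 155 mm high, at the far side; origin at the centre of its underside
- jar: bystander: lidded glass spice jar, 56 mm across, 75 mm high, at the far side; origin at the centre of its underside
- cup: bystander: white tea cup without handle, 68 mm across, 55 mm high, between the robot and the bowl; origin at the centre of its underside
Mind the look-alikes: they are no part of the job. What is shaped like the short_board but purple is not meant.

How it is judged:
By the outcome, as a careful person would: the job done as asked, in the order asked, and still so for the second after the job is handed in, with the robot touching nothing.
It also fails if it takes over 61 s, if anything falls off the work surface, if the arm or the gripper's body presses on something with over 40 N, if the wrist force passes 120 N, or if a joint passes its speed limit or range.

## Robot

A 6-joint arm with a two-finger parallel gripper is mounted at the origin on the work surface. World frame = base frame: x ahead of the robot, y to its left, z up, the work surface at z = 0. Lengths are in mm, angles in rad, forces in N, time in s.
With the tool pointing down it reaches from about 325 to 775 mm from the base axis. Payload 5.5 kg.
Tool frame: the origin (TCP) lies midway between the tips of the shut fingers; the grasp point (between the pads) lies bot.tcp_to_grasp behind it (bot.tcp_to_grasp is the distance from the TCP to the grasp point, in mm); z points along the fingers, y is the line along which they close (so a half turn about z gives the same grasp; the last joint's range is limited). The gripper opens to 88 mm and grips with 3 to 60 N. Pads are 20 mm wide; open, the fingers measure 115 mm over their backs; the gripper's body (75 mm by 178 mm) begins 61 mm behind the grasp point.
Start: joints at [1.289, 0.091, 1.231, -0, 1.82, -0.057], TCP at [133.75, 584.916, 222.631] pointing down, gripper open.
Joint ranges: [-2.87, 2.87], [-0.86, 2.18], [0.17, 2.46], [-1.51, 4.65], [0.06, 2.69], [-2.65, 2.65]. Speed limits (rad/s): [2.57, 2.57, 3.01, 3.14, 3.14, 3.14].

## Interface

Orientations are given as a unit quaternion [x, y, z, w].
In Python, from workcell import bot gives the robot as it stands. Calls block until the motion is done:
- bot.move_pose(position, orientation): joint-space move of the TCP to a pose.
- bot.move_linear(position, max_speed=150, orientation=None): straight line of the TCP; orientation=None keeps the orientation; max_speed is the mean speed in mm/s.
- bot.goto_joints(angles): joint-space move.
- bot.let_go() and bot.grasp(): open the fingers fully, or close them until they stop; the grip force is fixed at half the most.
- bot.sleep(seconds).
- bot.inverse_kinematics(position, orientation): joint angles nearest the present ones, or None.
- bot.sense(): the state.
- bot.read_camera(name): name is "scene" or "side" or "wrist"; returns a dict with "color" (400x640x3 uint8, blue, green, red), "mtx" (3x3 intrinsics, pixels), "xyz" and "rotation" of the camera in the world. Camera axes: x right, y up, looking along -z (the intrinsics and any distortion apply to the point x, -y, -z); pixel columns grow to the right and rows downward; lengths in mm; the calibration is good to about 2 mm. A picture is of the moment at which its call begins. There is no depth.
A pose or a line that the arm cannot do raises bot.MotionError and nothing moves.
- bot.finish_job(): hands the job in; it is judged then, once.
Trained networks look in a picture, given as the dict that the camera call returned (one of the last four; its "shot" number tells which), for a name from the list of things; names that differ only in an ending like _2 or _b are one class to them, and where a whole thing is asked for, a point or a joint stands for the part that bears it (a point fixed in the world has none). Each returns a list of dicts, best first, with "p" (0 to 1); they miss things now and then, are a little off and sometimes report something else, mostly with a low value. They report only what shows in the picture. A call takes as long as a camera call. They do not tell look-alikes from the thing itself.
- bot.search_frame(picture, thing): "location" ([x, y, z] in mm, in world coordinates, good to about 4 mm: the middle of the surface that is visible of it).
- bot.masks_of(picture, thing): "pixels" (400x640 bool, what is visible of it).
The state is a dict: "time": time; "joints": joint angles; "qd": joint speeds; "effort": joint torques, N m; "tcp_pos": TCP position; "ee_rot": TCP orientation; "contact_force": force on the tool from outside, world axes, zero at the start; "torque": the same for the moment, N m; "width": finger opening in mm; "finger_force": force on a finger pad.
Only numpy, scipy, OpenCV 4.12 (cv2) and the standard library are available. Lean on these libraries where they do the work, as an engineer would, in place of code of your own. Each camera call takes 0.05 s, during which the arm holds its last target. There are 200 camera calls.

## Working session

There is one attempt and no reset: what is moved stays moved. The work goes in short steps, each a Python script; the robot and the scene stay as the last script left them, time stands still between calls to the robot, and variables do not carry over. Pictures are saved under pics/ and viewed, at most 10 in all, crops included, and the job is handed in when it is done.

```bash
mkdir -p pics; ls; python3 - <<'E'
from workcell import bot
import cv2, numpy as np
print(bot.tcp_to_grasp, bot.sense())
for n in ("scene","side"):
    p=bot.read_camera(n); cv2.imwrite(f"pics/{n}0.png",p["color"])
    print(n,p["mtx"].tolist(),p["xyz"],p["rotation"],[k for k in p])
    for t in ("long_board","short_board","bowl"):
        print(t,[(np.round(d["location"],0).tolist(),round(d["p"],2)) for d in bot.search_frame(p,t)])
E
```

```text
pics
18.700000000000003 {'time': 0.0, 'joints': array([ 1.28931514e+00,  9.18433753e-02,  1.23183529e+00, -3.25103193e-05,
        1.81975930e+00, -5.66819403e-02]), 'qd': array([ 0.00112126,  0.00028849, -0.00243526,  0.00047369, -0.00022067,
        0.0002428 ]), 'effort': array([-1.09409244e-03, -4.46430373e+01, -4.06455767e+01,  6.96974178e-02,
        2.90678308e-02, -1.05789018e-04]), 'tcp_pos': array([133.67273908, 584.64151656, 221.54469326]), 'ee_rot': array([ 1.12167021e-01,  9.93688939e-01, -9.12151190e-04, -1.39729037e-04]), 'contact_force': array([ 0.85814236,  0.47015802, -0.98174129]), 'torque': array([-0.00349692,  0.03916237, -0.00634916]), 'finger_force': 0.0, 'width': 87.8693184996966}
scene [[453.95002083130873, 0.0, 313.7852357872645], [0.0, 453.95002083130873, 197.8285777724552], [0.0, 0.0, 1.0]] [1150.46007779 -312.85497934 1142.17585333] [0.23492956 0.14817173 0.49465571 0.82351016] ['color', 'mtx', 'xyz', 'rotation', 'shot']
long_board [([466.0, 268.0, 21.0], 0.8)]
short_board [([459.0, -282.0, 18.0], 0.92), ([299.0, -244.0, 14.0], 0.82), ([704.0, 55.0, 5.0], 0.37)]
bowl [([574.0, -28.0, 29.0], 0.94)]
side [[438.6118599504678, 0.0, 326.0424310420166], [0.0, 438.6118599504678, 199.400571696651], [0.0, 0.0, 1.0]] [ 112.68058419 -713.55491618  819.53477027] [ 0.39445893 -0.10450118 -0.23417146  0.88240885] ['color', 'mtx', 'xyz', 'rotation', 'shot']
long_board [([457.0, 260.0, 17.0], 0.78), ([773.0, 168.0, 62.0], 0.26)]
short_board [([453.0, -289.0, 18.0], 0.88), ([294.0, -249.0, 17.0], 0.57)]
bowl [([542.0, -45.0, 30.0], 0.67)]
```

View pics/scene0.png

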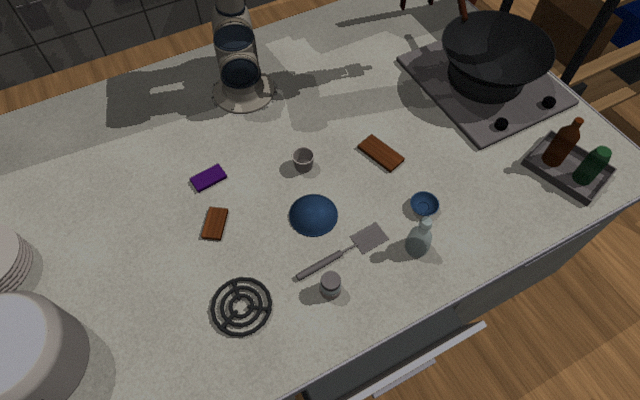

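View pics/side0.png

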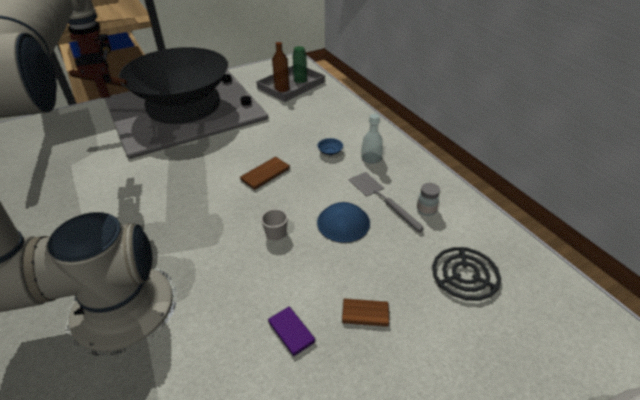

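Scene view: the wooden long board is at (381,153). Candidates for the short board are the wooden one at (215,223) and the purple look-alike at (208,178), so I choose the wooden one. The bowl is at (313,215) and the cup at (303,160). The side view agrees: short board (366,313), purple (291,331), long board (265,173), bowl (343,222).

```bash
cat > h.py <<'E'
from workcell import bot
import cv2, numpy as np
from scipy.spatial.transform import Rotation as R
from scipy.optimize import minimize
DIM={"long_board":(140,68,16),"short_board":(100,56,16)}
def project(p,X):
    c=R.from_quat(p["rotation"]).inv().apply(np.asarray(X,float)-p["xyz"])*[1,-1,-1]
    u=c@np.array(p["mtx"]).T
    return u[:,:2]/u[:,2:]
def pts(thing,q,z=0):
    if thing=="bowl":
        a=np.linspace(0,2*np.pi,48,endpoint=False); r=np.linspace(0,71,15)
        h=np.maximum(0,-24+np.sqrt(74**2-np.minimum(r,70)**2)); h[-1]=0
        return np.array([[q[0]+s*np.cos(t),q[1]+s*np.sin(t),k] for s,k in zip(r,h) for t in a])
    l,w,h=DIM[thing]; c,s=np.cos(q[2]),np.sin(q[2])
    return np.array([[q[0]+c*i*l/2-s*j*w/2,q[1]+s*i*l/2+c*j*w/2,z+k*h] for i in(-1,1) for j in(-1,1) for k in(0,1)])
S=4
def render(p,X):
    m=np.zeros((400*S,640*S),np.uint8)
    h=cv2.convexHull(((project(p,X)+.5)*S-.5).astype(np.float32))
    cv2.fillConvexPoly(m,np.clip(np.round(h),-9999,9999).astype(np.int32),1); return m
def mask(p,thing,near):
    ms=[d["pixels"] for d in bot.masks_of(p,thing)]
    if not ms: return None
    uv=project(p,[near])[0]
    f=lambda m:np.hypot(*(np.argwhere(m)[:,::-1].mean(0)-uv))
    m=min(ms,key=f)
    return cv2.resize(m.astype(np.uint8),None,fx=S,fy=S,interpolation=cv2.INTER_NEAREST) if f(m)<60 else None
def fit(views,thing,q0,z=0):
    """views: list of (picture, mask); best (x,y[,yaw]) by mean IoU"""
    def cost(q):
        c=0
        for p,m in views:
            r=render(p,pts(thing,q,z)); c+=1-(r&m).sum()/max(1,(r|m).sum())
        return c/len(views)
    n=2 if thing=="bowl" else 3
    best=None
    for yaw in ([0] if n==2 else ([q0[2]] if len(q0)>2 else np.arange(0,np.pi,np.pi/6))):
        q=np.array([q0[0],q0[1],yaw])[:n]
        sim=np.vstack([q]+[q+d for d in np.diag([8,8,.25])[:n,:n]])
        o=minimize(cost,q,method="Nelder-Mead",options=dict(initial_simplex=sim,xatol=.05,fatol=1e-4,maxfev=90))
        if best is None or o.fun<best.fun: best=o
    return best.x,best.fun
def down(yaw):  # tool down; tool y axis lies along world direction yaw+90deg (across the board)
    return (R.from_euler("z",yaw)*R.from_quat([1,0,0,0])).as_quat()
E
python3 - <<'E'
from h import *
ps=[bot.read_camera(n) for n in("scene","side")]
for t,n in(("long_board",(460,265,16)),("short_board",(456,-286,16)),("bowl",(560,-35,25))):
    v=[(p,mask(p,t,n)) for p in ps]; v=[x for x in v if x[1] is not None]
    q,c=fit(v,t,n[:2]); print(t,len(v),q.round(2),round(c,3))
    for x in v:
        a,c=fit([x],t,q); print("   ",a.round(2),round(c,3))
for t in("cup","cruet","jar","dish","trivet","spatula"):
    print(t,[(np.round(d["location"]).tolist(),round(d["p"],2)) for d in bot.search_frame(ps[0],t)[:2]])
E
```

```text
long_board 1 [4.6019e+02 2.7232e+02 2.7000e-01] 0.051
    [4.6019e+02 2.7232e+02 2.7000e-01] 0.051
short_board 2 [ 455.48 -283.91    2.56] 0.532
    [ 455.48 -283.91    2.56] 1.0
    [ 455.55 -284.11    2.56] 0.063
bowl 2 [558.4  -19.72] 0.06
    [556.01 -17.96] 0.03
    [560.8  -21.98] 0.024
cup [([376.0, 36.0, 32.0], 0.68), ([720.0, -311.0, 16.0], 0.5)]
cruet [([795.0, 169.0, 78.0], 0.77)]
jar []
dish [([681.0, 281.0, 13.0], 0.87)]
trivet [([717.0, -311.0, 17.0], 0.63), ([793.0, 167.0, 74.0], 0.44)]
spatula [([706.0, 55.0, 6.0], 0.55)]
```

```bash
sed -i 's/f(m)<60/f(m)<20/' h.py; python3 - <<'E'
from h import *
ps=[bot.read_camera(n) for n in("scene","side")]
for yaw in (.27,.27+np.pi): print(yaw,bot.inverse_kinematics([460,268,250],down(yaw)))
bot.move_pose([460,268,250],down(.27))
s=bot.sense(); print(s["time"],s["tcp_pos"],s["joints"].round(2))
w=bot.read_camera("wrist"); cv2.imwrite("pics/w1.png",w["color"]); print(w["xyz"],w["rotation"],w["mtx"][0])
t="long_board"; n=(460,268,16)
m=mask(w,t,n); print(m is not None, [ (d["p"],np.argwhere(d["pixels"]).mean(0)) for d in bot.masks_of(w,t)], project(w,[n]))
if m is not None: print(fit([(w,m)],t,n[:2]))
E
```

```text
0.27 [ 4.63625461e-01 -8.35921748e-02  1.35728891e+00 -4.44089210e-16
  1.86789592e+00  1.76442179e+00]
3.411592653589793 [ 4.63625461e-01 -8.35921748e-02  1.35728891e+00 -4.44089210e-16
  1.86789592e+00 -1.37717087e+00]
2.8667 [459.74692816 268.51699993 249.97111665] [ 0.46 -0.08  1.36  0.    1.87  1.76]
[540.96891391 291.13324767 410.20800254] [-0.12281525  0.0942191  -0.597448    0.78682595] [306.47814594   0.         317.10106731]
True [(0.56, array([159.12672855, 316.77590453])), (0.47, array([148.41021978, 545.83505495]))] [[317.98284994 165.58709687]]
(array([4.62204051e+02, 2.70195464e+02, 3.03969923e-01]), np.float64(0.05366017838110726))
```

View pics/w1.png

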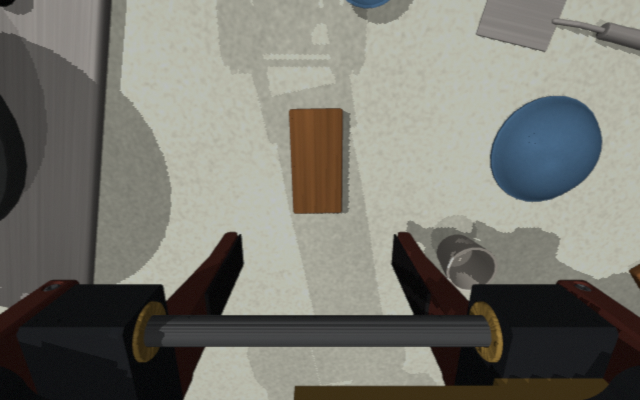

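Wrist view: long board centred at about (317,160), squarely aligned with the gripper; bowl at (546,148), cup at (466,262). Next I measure the bowl from the placing orientation, before grasping, with a colour cross-check.

```bash
cat >> h.py <<'E'
def cmask(p,near,thing,r=90):
    hsv=cv2.cvtColor(p["color"],cv2.COLOR_BGR2HSV)
    lo,hi=((95,90,25),(120,255,255)) if thing=="bowl" else ((0,90,40),(22,255,255))
    m=cv2.morphologyEx(cv2.inRange(hsv,lo,hi),cv2.MORPH_OPEN,np.ones((3,3)))
    n,l,st,ce=cv2.connectedComponentsWithStats(m)
    ok=[i for i in range(1,n) if st[i,4]>200]
    i=min(ok,key=lambda i:np.hypot(*(ce[i]-project(p,[near])[0])))
    f=(l==i).astype(np.uint8); f=cv2.morphologyEx(f,cv2.MORPH_CLOSE,np.ones((7,7)))
    return cv2.resize(f,None,fx=S,fy=S,interpolation=cv2.INTER_NEAREST)
E
python3 - <<'E'
from h import *
w=bot.read_camera("wrist")
print("long c",fit([(w,cmask(w,(461,270,16),"long_board"))],"long_board",(461,270,.29)))
n=(558,-20,25)
bot.move_pose([558,-20,250],down(0.))
print(bot.sense()["time"],bot.sense()["joints"].round(2))
w=bot.read_camera("wrist"); cv2.imwrite("pics/w2.png",w["color"])
m=mask(w,"bowl",n)
if m is not None: print(fit([(w,m)],"bowl",n))
print(fit([(w,cmask(w,n,"bowl"))],"bowl",n))
b=(456,-284,16)
for m in(mask(w,"short_board",b),cmask(w,b,"short_board")):
  if m is not None: print(fit([(w,m)],"short_board",b[:2]))
E
```

```text
long c (array([4.60522282e+02, 2.70485691e+02, 2.82379331e-01]), np.float64(0.055506806164922984))
4.2333 [-0.1  -0.01  1.29  0.    1.87  1.47]
(array([557.17191327, -19.53680176]), np.float64(0.014922299608004619))
(array([556.36989808, -18.84116924]), np.float64(0.03125184572677342))
(array([ 452.97522648, -281.21151571,    2.53662677]), np.float64(0.06276647091947551))
(array([ 452.15691538, -281.21519834,    2.5240116 ]), np.float64(0.10176054207756069))
```

View pics/w2.png

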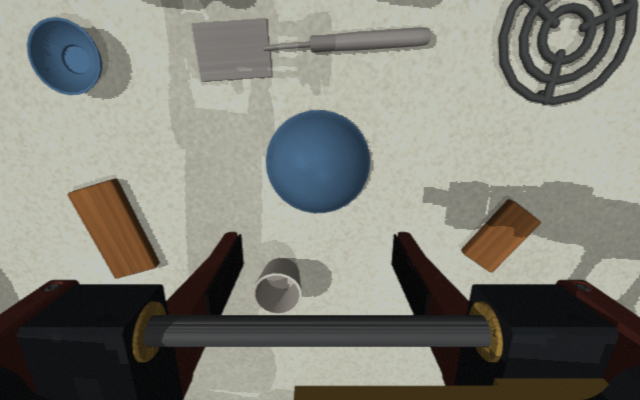

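Wrist view 2: bowl centred at (318,161), short board at (502,236), long board at (115,228), cup at (278,285). Measurements agree to about 1.5 mm, so I'm grasping the long board.

```bash
python3 - <<'E'
from h import *
q=down(.288)
bot.move_pose([461.3,270.3,90],q)
bot.move_linear([461.3,270.3,2.5],80)
bot.grasp(); s=bot.sense(); print(s["time"],s["tcp_pos"],s["width"],s["finger_force"],s["contact_force"])
bot.move_linear([461.3,270.3,150],150)
bot.move_pose([557.3,-19.5,160],down(0.))
bot.move_linear([557.3,-19.5,75],100); bot.sleep(.3)
s=bot.sense(); print(s["time"],s["tcp_pos"],s["width"],s["contact_force"],s["torque"])
ps=[bot.read_camera(n) for n in("scene","side")]
z=s["tcp_pos"][2]-2.5; n=(557,-19,z+8)
for i,p in enumerate(ps):
    cv2.imwrite(f"pics/h{i}.png",p["color"])
    for m in(mask(p,"long_board",n),cmask(p,n,"long_board")):
        if m is not None: print(i,fit([(p,m)],"long_board",(557,-19,0.),z))
E
```

```text
7.375 [461.46723741 270.36390402   2.83614891] 67.78912998942016 30.000242292881012 [ 0.32478723 -0.4867921   1.65949096]
10.975 [557.57262664 -19.52729715  75.51030903] 67.75170906705782 [ 0.22496074 -0.15413328 -1.27866438] [-0.02589484  0.11593914  0.02366211]
0 (array([ 5.57734764e+02, -1.71257514e+01, -5.74536176e-02]), np.float64(0.30924438954086886))
0 (array([ 5.54360854e+02, -1.30803004e+01, -9.47844820e-02]), np.float64(0.46372272679820437))
1 (array([ 5.59666031e+02, -2.08687486e+01, -4.78603324e-03]), np.float64(0.4015672323445988))
1 (array([ 5.57353742e+02, -1.44067320e+01,  1.48749678e-01]), np.float64(0.5265296133137543))
```

```bash
python3 -c "
import cv2,numpy as np
a=cv2.imread('pics/h0.png')[140:270,230:400];b=cv2.imread('pics/h1.png')[130:260,250:420]
cv2.imwrite('pics/h2.png',cv2.resize(np.hstack([a,b]),(785,300),interpolation=cv2.INTER_CUBIC))"
```

```text
(no output)
```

View pics/h2.png

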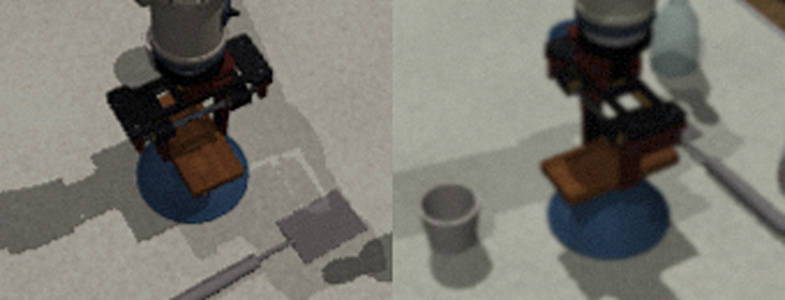

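The held board looks level over the bowl (left: scene, board's front end at (215,175); right: side, both ends visible at (550,170) and (672,160)). I'll check its end positions against the model.

```bash
python3 - <<'E'
from h import *
s=bot.sense(); z=s["tcp_pos"][2]-2.5
w=bot.read_camera("wrist"); p=bot.read_camera("side"); c=bot.read_camera("scene")
out=[]
for name,pic,off in(("side",p,(3.5,-2.5)),("scene",c,(-1.3,1.5)),("wrist",w,(0,0))):
    img=cv2.resize(pic["color"],None,fx=4,fy=4,interpolation=cv2.INTER_CUBIC)
    X=pts("long_board",(557.57+off[0],-19.53+off[1],0),z); u=(project(pic,X)+.5)*4-.5
    for i in range(8):
        for b in(1,2,4):
            j=i^b
            if j>i: cv2.line(img,*[tuple(int(v) for v in np.round(u[k])) for k in(i,j)],(0,255,0),1)
    if name=="wrist": img=cv2.resize(img,None,fx=.4,fy=.4)[:,:]; u=u*.4
    x,y=u.mean(0).astype(int); x=max(195,x); y=max(200,y); out.append(img[y-200:y+200,x-195:x+195])
cv2.imwrite("pics/h3.png",np.hstack([out[0],out[1]])); print(out[2].shape)
cv2.imwrite("pics/h4.png",out[2])
E
```

```text
(400, 390, 3)
```

View pics/h3.png

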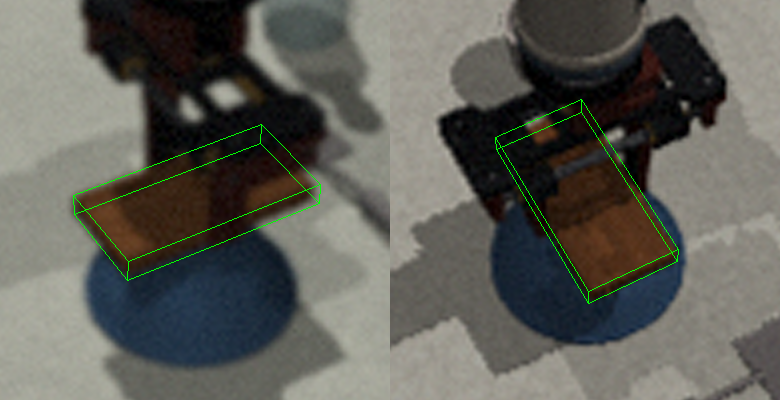

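Overlay fits within about 1 mm in both views. Lowering by feel.

```bash
cat >> h.py <<'E'
def lower(x,y,z0,zmin,step=.5,thr=2.0):
    bot.move_linear([x,y,z0],40); bot.sleep(.2)
    f0=np.mean([bot.sense()["contact_force"][2]]); z=z0; log=[]
    while z>zmin:
        z-=step; bot.move_linear([x,y,z],10); bot.sleep(.1)
        s=bot.sense(); log.append((round(s["tcp_pos"][2],2),round(s["contact_force"][2]-f0,2)))
        if log[-1][1]>thr: break
    print(log,s["tcp_pos"],s["contact_force"],s["time"])
E
python3 - <<'E'
from h import *
lower(557.1,-19.5,55,51.0)
E
```

```text
[(np.float64(54.53), np.float64(0.03)), (np.float64(53.99), np.float64(-1.05)), (np.float64(53.49), np.float64(-0.24)), (np.float64(52.98), np.float64(0.04)), (np.float64(52.64), np.float64(0.36)), (np.float64(52.58), np.float64(5.71))] [557.21158608 -19.49461169  52.57792021] [-1.1369377   0.16639929  4.83572329] 14.275
```

```bash
python3 - <<'E'
from h import *
bot.move_linear([557.1,-19.5,52.4],10); bot.sleep(.1)
print(bot.sense()["contact_force"])
bot.let_go(); bot.sleep(.2)
bot.move_linear([557.1,-19.5,120],60)
bot.move_pose([557,-19.5,266],down(0.)); bot.sleep(.2)
w=bot.read_camera("wrist"); n=(557,-19.5,66)
cv2.imwrite("pics/r0.png",w["color"])
for m in(mask(w,"long_board",n),cmask(w,n,"long_board")):
    if m is not None: print(fit([(w,m)],"long_board",(557,-19.5,0.),50))
print("bowl vis",fit([(w,mask(w,"bowl",n))],"bowl",n))
ps=[bot.read_camera(k) for k in("scene","side")]
for p in ps:
    m=mask(p,"long_board",n)
    if m is not None: print(fit([(p,m)],"long_board",(557,-19.5,0.),50))
b=(454,-282,16); bot.move_pose([454,-282,250],down(2.54)); bot.sleep(.2)
w=bot.read_camera("wrist"); cv2.imwrite("pics/r1.png",w["color"])
for m in(mask(w,"short_board",b),cmask(w,b,"short_board")):
    if m is not None: print("short",fit([(w,m)],"short_board",(454,-282,2.54)))
p=bot.read_camera("scene"); m=mask(p,"long_board",n)
if m is not None: print("scene",fit([(p,m)],"long_board",(557,-19.5,0.),50))
cv2.imwrite("pics/r2.png",np.hstack([cv2.resize(cv2.imread("pics/r1.png"),(400,250)),cv2.resize(p["color"][150:250,240:400],(400,250))]))
print(bot.sense()["time"],bot.sense()["joints"].round(2))
E
```

```text
[-2.47952399  0.60322859  4.3368695 ]
(array([ 5.56900346e+02, -1.94371434e+01, -1.38168047e-03]), np.float64(0.03479963844531486))
(array([ 5.57191179e+02, -1.91511471e+01, -1.51375723e-03]), np.float64(0.05048982667671442))
bowl vis (array([556.36855078, -19.25870991]), np.float64(0.6838148584905661))
(array([ 5.55866692e+02, -1.79297698e+01,  7.98119429e-03]), np.float64(0.042079466054854575))
(array([ 5.61395958e+02, -2.14125145e+01,  2.18853719e-02]), np.float64(0.08663571952113369))
short (array([ 452.57212671, -281.08320429,    2.53003111]), np.float64(0.045661927569429994))
short (array([ 451.92878873, -282.0158401 ,    2.54161678]), np.float64(0.06385074344161379))
scene (array([ 5.55288777e+02, -1.76639504e+01,  1.60048375e-03]), np.float64(0.050997196212241414))
20.8083 [-0.62 -0.08  1.35  0.    1.87 -1.59]
```

View pics/r2.png

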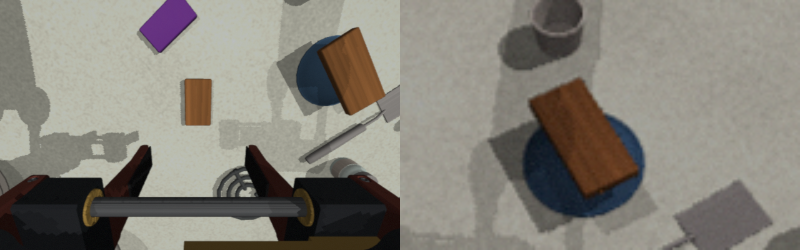

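Right: long board rests level and centred on the bowl (around (585,140)). Left: wooden short board at (198,102) between the fingers, purple one apart at (168,25). This is the close check of the choice. Grasping the short board.

```bash
python3 - <<'E'
from h import *
y=2.535; x0,y0=452.4,-281.4
bot.move_pose([x0,y0,90],down(y))
bot.move_linear([x0,y0,3.5],80)
bot.grasp(); s=bot.sense(); print(s["time"],s["tcp_pos"],s["width"])
off=s["tcp_pos"][2]
bot.move_linear([x0,y0,170],150)
bot.move_pose([557,-19.4,170],down(np.pi))
bot.move_linear([557,-19.4,90],80); bot.sleep(.3)
s=bot.sense(); print(s["time"],s["tcp_pos"],s["joints"].round(2),s["ee_rot"])
z=s["tcp_pos"][2]-off; t=s["tcp_pos"]; out=[]
for name,o in(("side",(4,-2)),("scene",(-1.3,1.6))):
    pic=bot.read_camera(name)
    img=cv2.resize(pic["color"],None,fx=4,fy=4,interpolation=cv2.INTER_CUBIC)
    for T,zz,col in(("short_board",z,(0,255,0)),("long_board",50,(0,255,255))):
        u=(project(pic,pts(T,((t if T[0]=="s" else (557,-19.4))[0]+o[0],(t if T[0]=="s" else (557,-19.4))[1]+o[1],0),zz))+.5)*4-.5
        for i in range(8):
            for b in(1,2,4):
                if i^b>i: cv2.line(img,*[tuple(int(v) for v in np.round(u[k])) for k in(i,i^b)],col,1)
    x,yy=u.mean(0).astype(int); out.append(img[yy-200:yy+200,x-195:x+195])
cv2.imwrite("pics/s0.png",np.hstack(out))
E
```

```text
23.325 [ 452.43845304 -281.43166774    3.60264825] 55.801992648054636
27.125 [557.15138559 -19.41894048  90.33258979] [-0.1  -0.01  1.57  0.    1.58 -1.67] [ 8.24722265e-06  9.99999963e-01 -1.95873295e-05  2.72959110e-04]
```

View pics/s0.png

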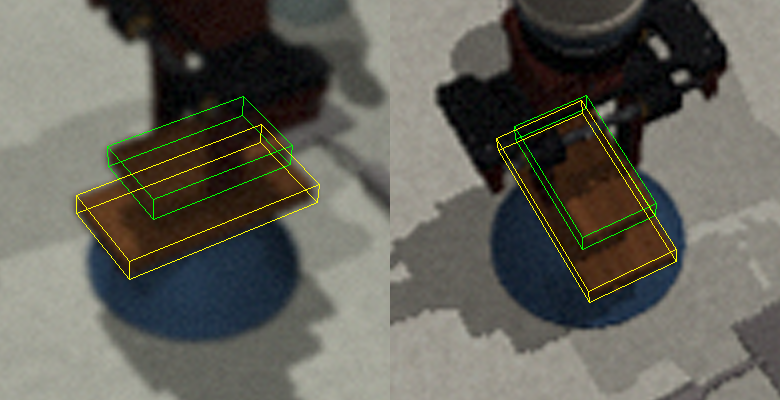

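Both overlays fit: long board (yellow) on the bowl, held short board (green) above it and centred. Lowering.

```bash
python3 - <<'E'
from h import *
lower(556.9,-19.4,71,67.5,.3,1.8)
E
```

```text
[(np.float64(70.73), np.float64(0.54)), (np.float64(70.39), np.float64(0.4)), (np.float64(70.1), np.float64(1.0)), (np.float64(69.8), np.float64(0.22)), (np.float64(69.46), np.float64(1.49)), (np.float64(69.37), np.float64(2.32))] [556.98437916 -19.41225915  69.37211981] [-0.23714275  1.40520235  1.36747735] 30.15
```

```bash
python3 - <<'E'
from h import *
bot.let_go(); bot.sleep(.3)
bot.move_linear([556.9,-19.4,140],60)
bot.move_pose([557,-19.5,282],down(0.)); bot.sleep(.2)
w=bot.read_camera("wrist"); n=(557,-19.5,82)
m=mask(w,"short_board",n)
if m is not None: print("short",fit([(w,m)],"short_board",(557,-19.5,0.),66))
m=mask(w,"long_board",n)
if m is not None: print("long",fit([(w,m)],"long_board",(557,-19.5,0.),50))
bot.move_pose([400,300,300],down(0.)); bot.sleep(.3)
a=bot.read_camera("scene")["color"][145:245,235:395]; b=bot.read_camera("side")["color"][145:270,250:450]
cv2.imwrite("pics/f.png",np.hstack([cv2.resize(x,(400,250),interpolation=cv2.INTER_CUBIC) for x in(a,b)]))
print(bot.sense()["time"])
E
```

```text
short (array([ 5.58341487e+02, -1.95377765e+01, -1.43477985e-04]), np.float64(0.0381044273263631))
37.2083
```

View pics/f.png

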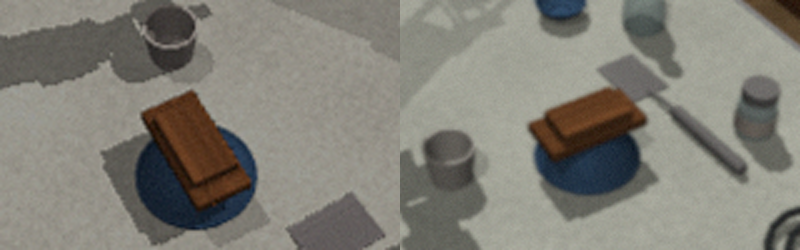

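Both views show the stack level and centred on the bowl (left about (197,150), right about (590,120)), with the neighbours undisturbed. The short board is within about 1.5 mm of centre.

```bash
python3 -c "
from workcell import bot
print(bot.finish_job())"
```

```text
the job is handed in; nothing more can be done
None
```

I handed the job in at about 37 s: the long board rests level and centred on the bowl's crown, with the short board squarely on top (about 1.5 mm off centre by my last measurement); the bowl looked unmoved and nothing around it disturbed.

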